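# Load the drying case: tile into the tray, tray into the case, lock pin back in

## Task

The freshly painted green facade tile has to dry out of the dust: lay it face up in the empty compartment of the wooden tray, slide the tray all the way into the drying case, and lock it there. The case is locked empty: pull its black knob up and turn it a quarter turn so that it rests up and the pin is out of the way, and when the tray is home turn the knob back and let it go down fully so that the pin holds the tray. The plaster relief already in the tray stays lying in its own compartment, and the red tile, the model house, the gold bottle and the varnish jar near the work stay where they are.

Things in the scene. Friction and masses are not known exactly. Their poses are not given: they have to be found in the camera images.
- case: Drying case, fixed to the table: low plywood hood with clear acrylic top, open at one end. Origin: middle of the mouth, on the table; x points into the case (the way the tray goes), z up. Inside 105 mm wide, 26 mm high, 157 mm deep from the mouth (x = 0) to the back wall; no floor: the tray slides on the table. Walls 8 mm, top at z = 31 mm, outer end x = 165 mm.
- case_mouth (a point): Middle of the case's mouth, 13 mm above the table. In front of it two plywood cheeks, 26 mm high, lead in: 105 mm apart at the mouth, 137 mm apart at their tips 36 mm before it.
- case_home (a point): On the table inside the case, 81 mm in from the mouth, below the lock pin. The tray is home when its nose stops at the back wall: its origin is then here, and its rear block stands 12 mm out of the mouth.
- tray: Loose light wood tray, 169 mm long (x), 102 mm wide, 22 mm high, 0.22 to 0.37 kg, on the table before the mouth. Origin: underside, below its 12 mm square hole for the lock pin; x points to the nose (enters first, corners chamfered). Nose at x = +76 mm, rear face -93. Floor 4 mm. Empty compartment x -81 to -11, y -46 to 46; rib with hole x -11 to 11; relief's compartment x 11 to 71.
- tray_rear (a point): Middle of the tray's rear face, 11 mm above its underside. The rear is a block 12 mm thick, 102 mm wide, 22 mm high, with a 40 mm wide notch in its middle down to 14 mm. The tray pushes steadily, without slipping or turning, on two fingertips 50 to 80 mm apart.
- tray_bay (a point): Middle of the floor of the empty compartment (70 mm along the tray, 92 mm across, walls 18 mm above this floor). The tile may lie anywhere in it, at any yaw.
- green_tile: Tile to be loaded: cast facade, 29 mm (x) by 62 mm (y), painted green, face up on the table, 35 g. Flat body 7 mm thick from y = -27 to 27 mm, end strips up to 12 mm. Origin: centre of the underside. Grasp it across x at its middle, fingertips close to the table.
- relief: White plaster relief, 52 mm (x) by 78 mm (y), 13 mm thick, lying loose in the compartment at the tray's nose. Origin: centre of the underside.
- knob_grip (a point): Grip point of the black lock knob, on its axis, 68 mm above the table when down; its x axis lies along the grip bar. Bar 44 mm long, 14 mm thick, from 48 to 74 mm above the table when down; along the case's x axis at angle 0. A brass sleeve 20 mm wide below it reaches 46 mm above the table: fingertips stay above that.
- lock_pin (a joint): Lift of knob and pin in m: 0 down, 0.014 upper stop. A spring and its weight press it down with 3 to 6 N. Down, the 8 mm pin reaches to 15 mm above the table and bars the way of the tray; lifted 0.010 it clears the tray. It goes down only with the knob angle within 0.12 rad of 0 and the tray's hole (or no tray) below.
- lock_knob (a joint): Angle of the knob in rad: 0 locked (end stop), 1.57 a quarter turn (end stop), growing anticlockwise seen from above. It turns only when lifted a little over 0.010; turned 0.6 or more and let go, it rests on the sleeve at lift 0.010.
- red_tile: Cast facade like the green one but painted red, 29 by 60 by 12 mm, dry already; stays out. Origin: centre of the underside.
- big_house: White plaster model house with red roof, 57 by 49 by 121 mm, loose bystander. Origin: centre of the underside.
- gold_bottle: Gold paint bottle with black cap, 33 mm wide, 70 mm high, loose bystander. Origin: centre of the underside.
- varnish_jar: Small glass jar of amber varnish, 57 mm wide, 65 mm high, loose bystander. Origin: centre of the underside.
Mind the look-alikes: they are no part of the job. What is shaped like the green_tile but purple is not meant.

How it is judged (in metres and radians):
On the way, in this order (a step that is already met when the one before it is completed fails the run):
1. the knob is pulled up and turned, so that the pin is out of the way (value of joint lock_pin above 0.0085 m and value of joint lock_knob above 0.5 rad), for 0.2 s.
2. the tray is all the way in the case with the green tile in its compartment (x of tray in the frame of case above 0.0785 m and x of green_tile in the frame of tray between -0.072 and -0.02 m and y of green_tile in the frame of tray between -0.036 and 0.036 m and z of green_tile in the frame of tray between 0 and 0.01 m and angle between green_tile's own z axis and vertical below 0.15 rad), for 0.2 s.
At the end, for the whole second after the job is handed in: The tray stands home in the case (within 2.5 mm of its stop), the green tile flat and face up in its rear compartment, the relief flat in the other, the lock knob turned back (within 0.2 rad) and down (within 2 mm), all at rest (all of step 2 and x of tray in the frame of case below 0.0835 m and y of tray in the frame of case between -0.004 and 0.004 m and angle between the x axis of tray and the x axis of case, either way round below 0.06 rad and angle between tray's own z axis and vertical below 0.06 rad and x of relief in the frame of tray between 0.03 and 0.052 m and y of relief in the frame of tray between -0.016 and 0.016 m and z of relief in the frame of tray between 0 and 0.01 m and angle between relief's own z axis and vertical below 0.15 rad and value of joint lock_pin below 0.002 m and value of joint lock_knob below 0.2 rad and linear speed of each of tray, green_tile below 0.01 m/s); the robot touches nothing.
It fails at once if red tile moved by more than 30 mm (distance of red_tile from where it was at the start of the episode above 0.03 m).
It fails at once if big house moved by more than 30 mm (distance of big_house from where it was at the start of the episode above 0.03 m).
It fails at once if gold bottle moved by more than 30 mm (distance of gold_bottle from where it was at the start of the episode above 0.03 m).
It fails at once if varnish jar moved by more than 30 mm (distance of varnish_jar from where it was at the start of the episode above 0.03 m).
It also fails if it takes over 72 s, if anything falls off the work surface, if the arm or the gripper's body presses on something with over 40 N, if the wrist force passes 120 N, or if a joint passes its speed limit or range.

## Robot

A 7-joint arm with a two-finger parallel gripper is mounted at the origin on a cart in front of the work surface, level with it; the furniture and walls round the work are solid. World frame = base frame: x ahead of the robot, y to its left, z up, the work surface at z = 0. Lengths are in m, angles in degrees, forces in N, time in s.
With the tool pointing down it reaches from about 0.425 to 0.875 m from the base axis. Payload 4.7 kg.
Tool frame: the origin (TCP) lies at the centre of the arm's flange, where the gripper is bolted on; the fingertips stand 182 mm ahead of it and the grasp point (between the pads) lies 164 mm ahead of it; z points along the fingers, y is the line along which they close (so a half turn about z gives the same grasp; the last joint's range is limited). The gripper opens to 87 mm and grips with 3 to 60 N. Pads are 19 mm wide; open, the fingers measure 117 mm over their backs; the gripper's body (75 mm by 190 mm) begins 51 mm behind the grasp point.
Start: joints at [-75.338, 18.392, -4.016, 83.108, 1.295, 78.541, -3.26], TCP at [0.156, 0.631, 0.405] pointing down, gripper open.
Joint ranges: [-163.93, 163.93], [-17.29, 119.83], [-79.2, 71.16], [3.27, 140.29], [-89.18, 269.18], [5.43, 117.66], [-154.24, 154.24]. Speed limits (degrees/s): [147.25, 147.25, 180, 180, 180, 180, 180].

## Interface

Orientations are given as [roll, pitch, yaw] about the fixed x, y, z axes, in that order (R = Rz(yaw) Ry(pitch) Rx(roll)).
In Python, from cell import env gives the robot as it stands. The module is installed in compiled form; this text tells all that it offers.
- The arm moves only by the tool step_arm, never from a script. Its argument "steps" is one flat list of numbers, 5 for each row, row after row: the opening, from 0 (shut) to 1 (fully open), then the shift along the tool's x, y, z in mm, then the turn about the tool's z in degrees. In form: [grip, dx, dy, dz, roll, grip, dx, dy, dz, roll, ...]. A call has 1 to 12 rows; each row shifts and turns the commanded pose from where the row before left it, along the tool's axes as they then stand; what a row does not reach is not made up. A row lasts 1/8 s, in which the tool goes at most 62.5 mm and 10.7 degrees, less where a joint would pass 70% of its speed; a pose out of reach is approached as far as the arm can. A call with a gripper value outside its range is refused whole. The fingers move at their own pace and stop on an object; "grip_force" is the grip in N (left out, the last holds). Time passes only in rows, so rows that do not move let the fingers close. It gives the time, the measured TCP pose, the force, the opening and the grip force at its end, in the units of the state.
- env.get_obs(): the state, without advancing time (a new reading comes with each control period).
- env.read_camera(name): name is "side" or "top"; returns a dict with "image" (400x640x3 uint8, red, green, blue), "camera_matrix" (3x3 intrinsics, pixels), "R" (3x3) and "t" (3): a world point X has camera coordinates R X + t. Camera axes: x right, y down, z forward; pixel columns grow to the right and rows downward; lengths in m; the calibration is good to about 2 mm. A picture is of the moment at which its call begins. There is no depth.
- env.sign_off(): hands the job in; it is judged then, once.
The state is a dict: "time_s": time; "qpos": joint angles; "joint_velocities": joint speeds; "effort": joint torques, N m; "tool_pos": TCP position; "tool_rot": TCP orientation; "force": force on the tool from outside, world axes, zero at the start; "wrist_torque": the same for the moment, N m; "grip_width": finger opening in m; "grasp_force": force on a finger pad.
Only numpy, scipy, OpenCV 4.12 (cv2) and the standard library are available. Lean on these libraries where they do the work, as an engineer would, in place of code of your own. Each camera call takes 0.05 s, during which the arm holds its last target. There are 200 camera calls.

## Working session

There is one attempt and no reset: what is moved stays moved. The work goes in short steps, Python scripts to look and compute and a tool call to move; the robot and the scene stay as the last step left them, time stands still between calls to the robot, and variables do not carry over. Pictures are saved under pics/ and viewed, at most 11 in all, crops included, and the job is handed in when it is done.

Besides the shell and the picture viewer there is one more tool, called after "Emit:" as name(argument=value, ...) on one line, values as JSON. step_arm: Moves the arm, as the interface text tells. Its arguments: {"type":"object","properties":{"steps":{"type":"array","items":{"type":"number"}},"grip_force":{"type":"number"}},"required":["steps"]}

```bash
mkdir -p pics; cat > h.py <<'E'
from cell import env
import numpy as np, cv2
def shot(cam,name):
    d=env.read_camera(cam); cv2.imwrite(f'pics/{name}.png',d['image'][:,:,::-1])
    np.savez(f'pics/{name}.npz',K=d['camera_matrix'],R=d['R'],t=d['t'],image=d['image']); return d
def load(name): return np.load(f'pics/{name}.npz')
def onplane(d,uv,z):
    K,R,t=d['K'],d['R'],d['t']; c=-R.T@t
    r=R.T@np.linalg.solve(K,np.array([uv[0],uv[1],1.])); return c+r*(z-c[2])/r[2]
def proj(d,X):
    p=d['K']@(d['R']@np.array(X)+d['t']); return p[:2]/p[2]
def tri(obs):
    A=[];b=[]
    for d,uv in obs:
        P=d['K']@np.c_[d['R'],d['t']]
        for i in (0,1):
            r=uv[i]*P[2]-P[i]; A.append(r[:3]); b.append(-r[3])
    return np.linalg.lstsq(np.array(A),np.array(b),rcond=None)[0]
E
python3 - <<'E'
from h import *
for c in('top','side'):
    d=shot(c,c+'0'); print(c,-d['R'].T@d['t'],d['R'][2],d['camera_matrix'][0,0])
o=env.get_obs(); print(o['time_s'],o['tool_pos'],o['tool_rot'],o['force'],o['grip_width'])
E
```

```text
top [0.31847284 0.0277026  1.12550244] [ 0.2223605   0.00351015 -0.9749582 ] 408.22041670546764
side [0.38464151 1.24054332 0.72177603] [ 0.13149904 -0.87884645 -0.45862503] 489.2267768519031
0.1 [0.15562218 0.63089045 0.40374922] [-1.79897523e+02  6.87421573e-03  1.66148972e+02] [ 0.07421406 -0.29774946  0.52494039] 0.08686752471879758
```

View pics/top0.png

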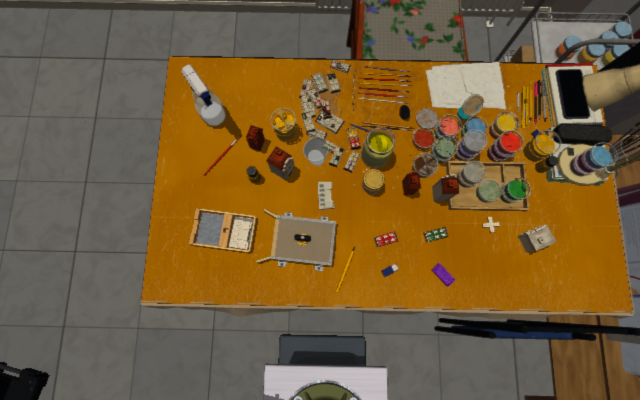

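View pics/side0.png

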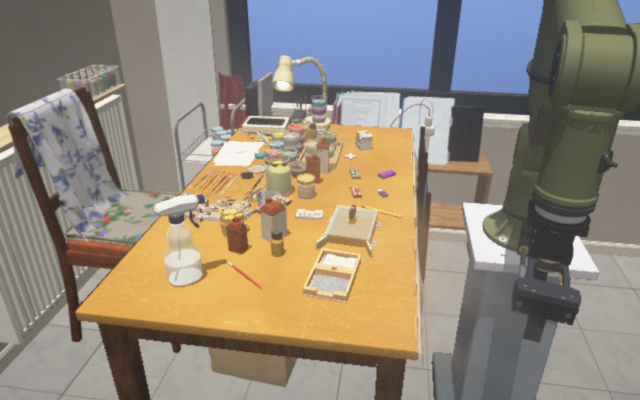

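```bash
python3 - <<'E'
import cv2,numpy as np
t=cv2.imread('pics/top0.png');s=cv2.imread('pics/side0.png')
r=lambda im,x0,x1,y0,y1,k:cv2.resize(im[y0:y1,x0:x1],None,fx=k,fy=k,interpolation=cv2.INTER_CUBIC)
a=r(t,185,345,200,272,5)
b=np.hstack([r(t,370,460,222,290,5)[:240], r(s,340,399,160,208,6)[:240,:350]]) if 0 else None
b=np.zeros((240,800,3),np.uint8);x=r(t,370,460,225,265,5);b[:200,:450]=x;y=r(s,342,400,162,202,6);b[:240,452:452+348]=y
cv2.imwrite('pics/c1.png',np.vstack([a,b]))
cv2.imwrite('pics/c2.png',r(s,298,408,200,302,5.8))
E
```

```text
(no output)
```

View pics/c1.png

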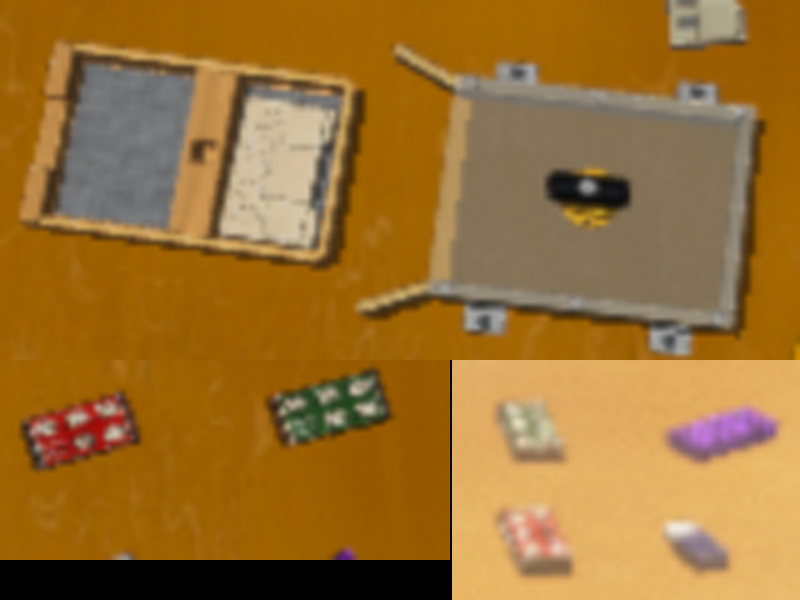

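View pics/c2.png

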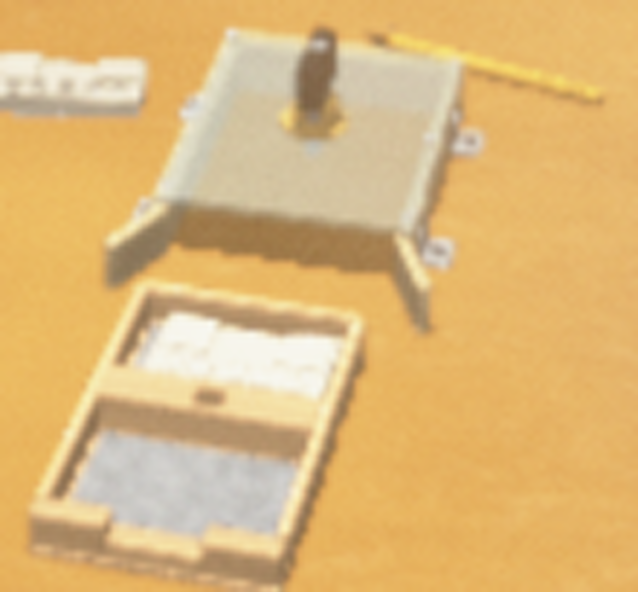

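```bash
python3 - <<'E'
from h import *
T=load('top0');S=load('side0')
T=dict(K=T['K'],R=T['R'],t=T['t']);S=dict(K=S['K'],R=S['R'],t=S['t'])
E
sed -i "s/^def load.*/def load(name):\n    d=np.load(f'pics\/{name}.npz'); return {k:d[k] for k in d.files}/; s/camera_matrix'\],R=/camera_matrix'],R=/" h.py
python3 - <<'E'
from h import *
np.set_printoptions(precision=4,suppress=True)
T=load('top0');S=load('side0')
a=lambda x,y:((x+.5)/5-.5+185,(y+.5)/5-.5+200)
b=lambda x,y:((x+.5)/5-.5+370,(y-360+.5)/5-.5+225)
c=lambda x,y:((x+.5)/5.8-.5+298,(y+.5)/5.8-.5+200)
e=lambda x,y:((x-452+.5)/6-.5+342,(y-360+.5)/6-.5+162)
def P(n,t,s,z):
    print(n,'tri',tri([(T,t),(S,s)]),'top',onplane(T,t,z)[:2],'side',onplane(S,s,z)[:2])
P('hole',a(203,150),c(208,395),.022)
P('tray RL',a(60,42),c(35,510),.022)
P('tray RR',a(22,217),c(288,550),.022)
P('tray NL',a(355,80),c(145,285),.022)
P('tray NR',a(325,262),c(362,317),.022)
P('case ML',a(460,77),c(158,202),.031)
P('case BL',a(755,107),c(230,33),.031)
P('case BR',a(737,326),c(462,62),.031)
P('case MR',a(432,290),c(412,235),.031)
P('knob',a(589,187),c(322,40),.074)
for x in [(548,185),(630,190)]: print('knobend',onplane(T,a(*x),.074))
g=[(270,400),(378,370),(390,415),(283,445)]; h=[(498,402),(545,400),(563,458),(515,458)]
P('green',b(*np.mean(g,0)),e(*np.mean(h,0)),.012)
for x in g: print(onplane(T,b(*x),.012)[:2])
for x in h: print('s',onplane(S,e(*x),.012)[:2])
P('red',b(*np.mean([(22,425),(125,393),(140,435),(38,470)],0)),e(535,537),.012)
P('bottle cap',(252,169),(277,235),.07)
E
```

```text
hole tri [0.4981 0.2804 0.0227] top [0.4974 0.2805] side [0.4988 0.2793]
tray RL tri [0.5563 0.3641 0.021 ] top [0.5562 0.3638] side [0.5559 0.3655]
tray RR tri [0.4565 0.3757 0.0234] top [0.4587 0.3762] side [0.4553 0.3741]
tray NL tri [0.5378 0.1997 0.0203] top [0.538  0.1995] side [0.537  0.2024]
tray NR tri [0.4392 0.2106 0.0209] top [0.4375 0.2104] side [0.4402 0.2119]
case ML tri [0.5401 0.1411 0.0269] top [0.5391 0.1407] side [0.5393 0.1476]
case BL tri [ 0.5265 -0.0209  0.0293] top [ 0.5256 -0.0208] side [ 0.5266 -0.0179]
case BR tri [ 0.4081 -0.0125  0.0277] top [ 0.4068 -0.0123] side [ 0.4086 -0.0066]
case MR tri [0.4229 0.1513 0.0275] top [0.4227 0.1509] side [0.4226 0.1568]
knob tri [0.4732 0.0668 0.0775] top [0.4735 0.0669] side [0.4739 0.0603]
knobend [0.4741 0.0882 0.074 ]
knobend [0.4723 0.0456 0.074 ]
green tri [ 0.4996 -0.2986  0.0086] top [ 0.4979 -0.2975] side [ 0.4998 -0.2915]
[ 0.5015 -0.2645]
[ 0.5194 -0.3249]
[ 0.4944 -0.3302]
[ 0.4766 -0.2706]
s [ 0.522  -0.3267]
s [ 0.495 -0.334]
s [ 0.4781 -0.2565]
s [ 0.5048 -0.2521]
red tri [ 0.4841 -0.1606  0.0095] top [ 0.4823 -0.1601] side [ 0.4848 -0.156 ]
bottle cap tri [0.6563 0.2103 0.0575] top [0.6568 0.2085] side [0.648  0.2311]
```

```bash
cat >> h.py <<'E'
def go(x,y,z,psi):
    "deltas in tool frame (mm) from measured pose to TCP target, and roll (deg)"
    o=env.get_obs(); p=o['tool_pos']; s0=np.radians(o['tool_rot'][2]); w=np.array([x,y,z])-p
    c,s=np.cos(s0),np.sin(s0)
    r=(o['tool_rot'][2]-psi+180)%360-180
    print('t',round(o['time_s'],2),'tool d',np.round(1000*np.array([c*w[0]+s*w[1],s*w[0]-c*w[1],-w[2]]),1),'roll',round(r,2))
E
python3 -c "
from h import *
go(.4737,.0665,.300,84.8)"
```

```text
t 0.1 tool d [-443.9 -471.8  103.7] roll 81.35
```

Emit:
step_arm(steps=[0.6,-37,-39,9,0,0.6,-37,-39,9,0,0.6,-37,-39,9,0,0.6,-37,-39,9,0,0.6,-37,-39,9,0,0.6,-37,-39,9,0,0.6,-37,-39,9,0,0.6,-37,-39,9,0,0.6,-37,-39,9,0,0.6,-37,-39,9,0,0.6,-37,-39,9,0,0.6,-37,-39,5,0])

```text
time_s: 1.6
tool_pos: [0.4749, 0.0688, 0.3002]
tool_rot: [180.0, -0.0, 166.2]
force: [1.0, 0.7, -0.5]
grip_width: 0.052
grasp_force: 0.0
```

Emit:
step_arm(steps=[0.6,0,0,0,10,0.6,0,0,0,10,0.6,0,0,0,10,0.6,0,0,0,10,0.6,0,0,0,10,0.6,0,0,0,10,0.6,0,0,0,10,0.6,0,0,0,10,0.6,0,0,0,1.3,0.6,0,0,0,0])

```text
time_s: 2.85
tool_pos: [0.4746, 0.0704, 0.3006]
tool_rot: [-180.0, 0.0, 85.0]
force: [1.0, 0.6, -0.1]
grip_width: 0.0521
grasp_force: 0.0
```

```bash
python3 -c "
from h import *
go(.4737,.0665,.233,84.8)
d=shot('top','t1');s=shot('side','s1')
r=lambda im,x0,x1,y0,y1,k:cv2.resize(im[y0:y1,x0:x1,::-1],None,fx=k,fy=k,interpolation=cv2.INTER_CUBIC)
cv2.imwrite('pics/c3.png',np.hstack([r(d['image'],265,345,180,280,5),r(s['image'],310,390,150,250,5)]))
"
```

```text
t 2.85 tool d [-4.  -0.5 67.6] roll 0.19
```

View pics/c3.png

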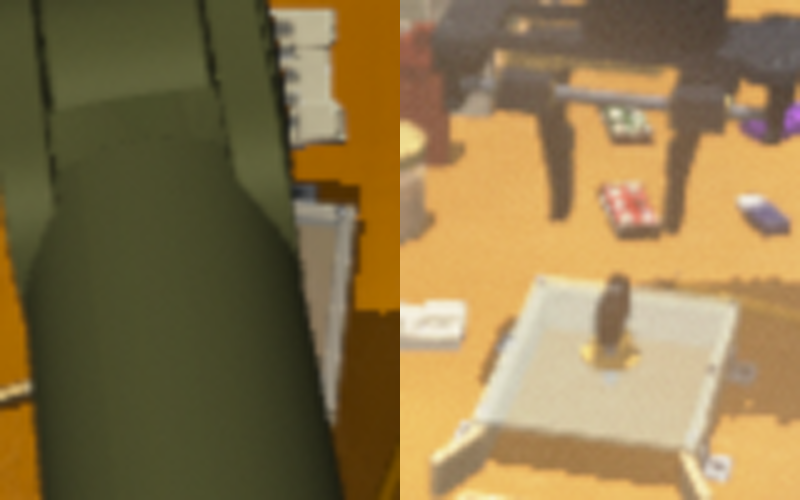

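The side crop shows the open fingers at x≈558 and 672 straddling the knob (x≈615). They are aligned, so I'm going down.

Emit:
step_arm(steps=[0.6,-4,0,20,0,0.6,0,0,20,0,0.6,0,0,17,0,0.6,0,0,9,0,0.6,0,0,0,0,0.1,0,0,0,0,0.1,0,0,0,0,0.1,0,0,0,0,0.1,0,0,0,0,0.1,0,0,0,0], grip_force=30)

```text
time_s: 4.2
tool_pos: [0.4746, 0.0664, 0.2349]
tool_rot: [179.9, -0.0, 84.8]
force: [0.7, -0.3, -0.2]
grip_width: 0.0138
grasp_force: 30.0
```

Gripped at 13.8 mm. Next I lift and turn.

Emit:
step_arm(steps=[0.1,0,0,-5,0,0.1,0,0,-5,0,0.1,0,0,-3,0,0.1,0,0,0,0])

```text
time_s: 4.7
tool_pos: [0.4745, 0.0664, 0.2479]
tool_rot: [180.0, -0.0, 84.8]
force: [3.7, 0.4, -6.4]
grip_width: 0.0135
grasp_force: 30.0
```

Emit:
step_arm(steps=[0.1,0,0,0,-8,0.1,0,0,0,-9,0.1,0,0,0,-9,0.1,0,0,0,-9,0.1,0,0,0,-9,0.1,0,0,0,-9,0.1,0,0,0,-9,0.1,0,0,0,-9,0.1,0,0,0,-9,0.1,0,0,0,-7,0.1,0,0,0,0])

```text
time_s: 6.08
tool_pos: [0.4753, 0.0672, 0.2482]
tool_rot: [179.9, 0.2, 171.9]
force: [5.5, 2.0, -6.2]
grip_width: 0.0139
grasp_force: 30.0
```

Emit:
step_arm(steps=[0.1,0,0,3,0,0.1,0,0,0,0,0.5,0,0,0,0,0.5,0,0,0,0,0.5,0,0,-20,0,0.5,0,0,-30,0,0.5,0,0,-30,0,0.5,0,0,0,0])

```text
time_s: 7.08
tool_pos: [0.475, 0.0663, 0.327]
tool_rot: [179.9, 0.2, 171.8]
force: [0.5, 0.4, 0.1]
grip_width: 0.0435
grasp_force: 0.0
```

```bash
python3 -c "
from h import *
go(.499,-.298,.30,106.7)
"
```

```text
t 7.08 tool d [ -75.5 -357.2   27. ] roll 65.14
```

Emit:
step_arm(steps=[0.55,0,0,0,9.3,0.55,0,0,0,9.3,0.55,0,0,0,9.3,0.55,0,0,0,9.3,0.55,0,0,0,9.3,0.55,0,0,0,9.3,0.55,0,0,0,9.3])

```text
time_s: 7.95
tool_pos: [0.4737, 0.0662, 0.3235]
tool_rot: [-179.8, -0.0, 106.4]
force: [-0.3, -0.5, -0.4]
grip_width: 0.0479
grasp_force: 0.0
```

Emit:
step_arm(steps=[0.55,-44.5,-10.2,3,0,0.55,-44.5,-10.2,3,0,0.55,-44.5,-10.2,3,0,0.55,-44.5,-10.2,3,0,0.55,-44.5,-10.2,3,0,0.55,-44.5,-10.2,3,0,0.55,-44.5,-10.2,3,0,0.55,-44.5,-10.2,3,0,0.55,0,0,0,0,0.55,0,0,0,0])

```text
time_s: 9.2
tool_pos: [0.4984, -0.2973, 0.2996]
tool_rot: [-179.9, -0.1, 106.7]
force: [-0.6, -0.3, -0.3]
grip_width: 0.0482
grasp_force: 0.0
```

```bash
python3 -c "
from h import *
go(.499,-.298,.17,106.7)
d=shot('top','t2');s=shot('side','s2')
r=lambda im,x0,x1,y0,y1,k:cv2.resize(im[y0:y1,x0:x1,::-1],None,fx=k,fy=k,interpolation=cv2.INTER_CUBIC)
cv2.imwrite('pics/c4.png',np.hstack([r(d['image'],270,340,200,300,5),r(s['image'],310,390,120,220,5)]))
"
```

```text
t 9.2 tool d [ -0.8   0.3 129.6] roll 0.03
```

View pics/c4.png

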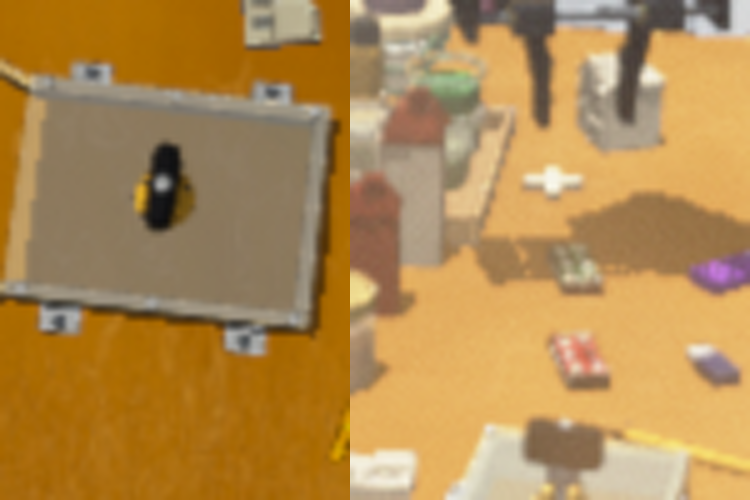

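The knob is turned a quarter and resting up (crop 160,185). The green tile is untouched at (577,265) between the fingers, so I'm descending.

Emit:
step_arm(steps=[0.55,-0.8,0,30,0,0.55,0,0,30,0,0.55,0,0,25,0,0.55,0,0,18,0,0.55,0,0,11,0,0.55,0,0,0,0,0.1,0,0,0,0,0.1,0,0,0,0,0.1,0,0,0,0,0.1,0,0,0,0], grip_force=12)

```text
time_s: 10.55
tool_pos: [0.4961, -0.2993, 0.186]
tool_rot: [-179.7, -0.2, 106.6]
force: [-8.5, -0.3, 1.2]
grip_width: 0.0278
grasp_force: 12.0
```

Emit:
step_arm(steps=[0.1,0,0,-10,0,0.1,0,0,-30,0,0.1,0,0,-30,0,0.1,0,0,-30,0,0.1,0,0,-20,0,0.1,0,0,0,0])

```text
time_s: 11.3
tool_pos: [0.4998, -0.2989, 0.3085]
tool_rot: [179.8, 0.1, 106.8]
force: [-1.2, 1.0, -1.0]
grip_width: 0.0278
grasp_force: 12.0
```

```bash
python3 -c "
from h import *
print(env.get_obs()['tool_pos'],env.get_obs()['grip_width'])
go(.5035,.326,.3,135)
"
```

```text
[ 0.49977461 -0.29885262  0.30848642] 0.027772979451728092
t 11.3 tool d [597.1 184.1   8.5] roll -28.21
```

Emit:
step_arm(steps=[0.1,25,8,0,0,0.1,45,14,0,0,0.1,50,15.5,0,0,0.1,50,15.5,0,0,0.1,50,15.5,0,0,0.1,50,15.5,0,0,0.1,50,15.5,0,0,0.1,50,15.5,0,0,0.1,50,15.5,0,0,0.1,50,15.5,0,0,0.1,50,15.5,0,0,0.1,40,12,0,0])

```text
time_s: 12.8
tool_pos: [0.5028, 0.29, 0.3051]
tool_rot: [-179.9, -0.0, 106.9]
force: [-0.2, -0.5, -0.5]
grip_width: 0.0277
grasp_force: 12.0
```

Emit:
step_arm(steps=[0.1,25,8,0,0,0.1,12,4,0,0,0.1,0,0,0,-9.4,0.1,0,0,0,-9.4,0.1,0,0,0,-9.4,0.1,0,0,0,0])

```text
time_s: 13.55
tool_pos: [0.5052, 0.3247, 0.3066]
tool_rot: [-180.0, 0.0, 134.7]
force: [-0.0, -0.2, -0.0]
grip_width: 0.028
grasp_force: 12.0
```

```bash
python3 -c "
from h import *
go(.5035,.326,.21,135)
d=shot('top','t3');s=shot('side','s3')
r=lambda im,x0,x1,y0,y1,k:cv2.resize(im[y0:y1,x0:x1,::-1],None,fx=k,fy=k,interpolation=cv2.INTER_CUBIC)
cv2.imwrite('pics/c5.png',np.hstack([r(s['image'],270,400,170,310,4.2)]))
"
```

```text
t 13.55 tool d [ 2.2 -0.3 96.6] roll -0.29
```

View pics/c5.png

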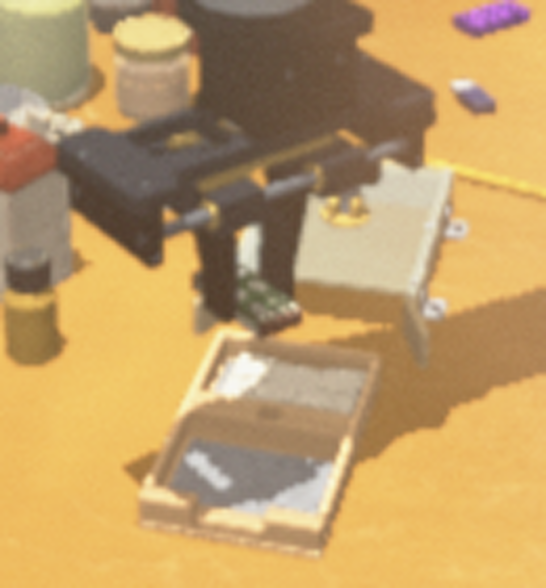

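The green tile is held level, face up, above the tray (crop 268,300). I'm lowering it into the bay.

Emit:
step_arm(steps=[0.1,2,0,30,0,0.1,0,0,30,0,0.1,0,0,28,0,0.1,0,0,18,0,0.1,0,0,9,0,0.1,0,0,0,0,0.1,0,0,0,0])

```text
time_s: 14.52
tool_pos: [0.5037, 0.3281, 0.1928]
tool_rot: [179.9, 0.0, 134.9]
force: [0.1, 0.1, -0.1]
grip_width: 0.0279
grasp_force: 12.0
```

Emit:
step_arm(steps=[0.1,0,0,2,0,0.1,0,0,0,0,0.38,0,0,0,0,0.38,0,0,0,0,0.38,0,0,0,0,0.38,0,0,-20,0,0.38,0,0,-30,0,0.38,0,0,-40,0,0.38,0,0,0,0])

```text
time_s: 15.65
tool_pos: [0.5048, 0.3285, 0.2852]
tool_rot: [179.5, 0.1, 134.9]
force: [0.5, 0.1, -0.4]
grip_width: 0.0334
grasp_force: 0.0
```

```bash
python3 -c "
from h import *
print(env.get_obs()['tool_pos'])
d=shot('top','t4');s=shot('side','s4')
r=lambda im,x0,x1,y0,y1,k:cv2.resize(im[y0:y1,x0:x1,::-1],None,fx=k,fy=k,interpolation=cv2.INTER_CUBIC)
cv2.imwrite('pics/c6.png',np.hstack([r(s['image'],290,400,200,300,5)]))
"
```

```text
[0.50479178 0.32850592 0.28518528]
```

View pics/c6.png

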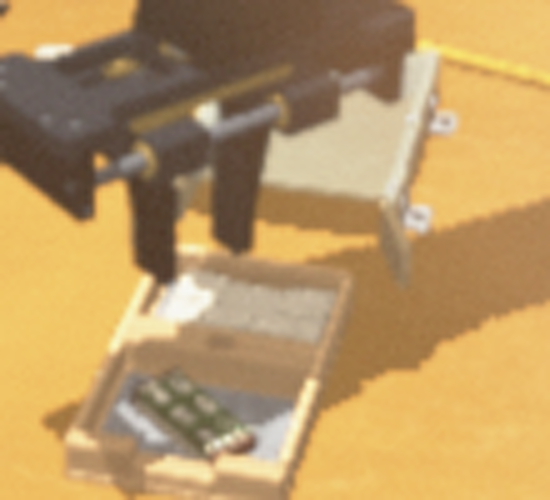

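The tile lies flat inside the bay (crop 195,410), and the tray has not moved. Next I go behind the tray.

Emit:
step_arm(steps=[0.69,0,0,0,10.3,0.69,0,0,0,10.3,0.69,0,0,0,10.3,0.69,0,0,0,10.3,0.69,0,0,0,10.3,0.69,35,-1,0,0,0.69,39,-1,0,0,0.69,0,0,0,0])

```text
time_s: 16.75
tool_pos: [0.5078, 0.4052, 0.2782]
tool_rot: [-179.9, 0.0, 83.7]
force: [-1.1, 0.3, 1.0]
grip_width: 0.0602
grasp_force: 0.0
```

```bash
python3 -c "
from h import *
go(.5115,.402,.190,83.4)
"
```

```text
t 16.75 tool d [-2.7  4.  88.2] roll 0.35
```

Emit:
step_arm(steps=[0.69,0,4,30,0,0.69,0,0,30,0,0.69,0,0,20,0,0.69,0,0,8,0,0.69,0,0,0,0,0.69,-6,0,0,0,0.69,-6,0,0,0,0.69,-4,0,0,0])

```text
time_s: 17.75
tool_pos: [0.5121, 0.3845, 0.1925]
tool_rot: [180.0, -0.0, 83.4]
force: [-0.3, 0.2, -0.3]
grip_width: 0.06
grasp_force: 0.0
```

Emit:
step_arm(steps=[0.69,-4,0,0,0,0.69,-4,0,0,0,0.69,-4,0,0,0,0.69,-4,0,0,0,0.69,-4,0,0,0])

```text
time_s: 18.38
tool_pos: [0.5096, 0.3658, 0.1924]
tool_rot: [180.0, -0.1, 83.5]
force: [0.2, 4.8, 2.9]
grip_width: 0.0599
grasp_force: 2.3
```

Emit:
step_arm(steps=[0.69,-7,-0.3,0,0,0.69,-7,-0.3,0,0,0.69,-7,-0.3,0,0,0.69,-7,-0.3,0,0,0.69,-7,-0.3,0,0,0.69,-7,-0.3,0,0,0.69,-4,-0.2,0,0,0.69,0,0,0,0])

```text
time_s: 19.38
tool_pos: [0.5029, 0.3201, 0.1923]
tool_rot: [179.9, -0.1, 83.4]
force: [3.4, 5.0, 2.1]
grip_width: 0.0603
grasp_force: 3.0
```

```bash
python3 -c "
from h import *
d=shot('top','t5');s=shot('side','s5')
r=lambda im,x0,x1,y0,y1,k:cv2.resize(im[y0:y1,x0:x1,::-1],None,fx=k,fy=k,interpolation=cv2.INTER_CUBIC)
cv2.imwrite('pics/c7.png',np.vstack([r(d['image'],190,340,200,272,5)[:,:750],np.hstack([r(s['image'],300,400,200,240,5),np.zeros((200,250,3),np.uint8)])]))
"
```

```text
(no output)
```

View pics/c7.png

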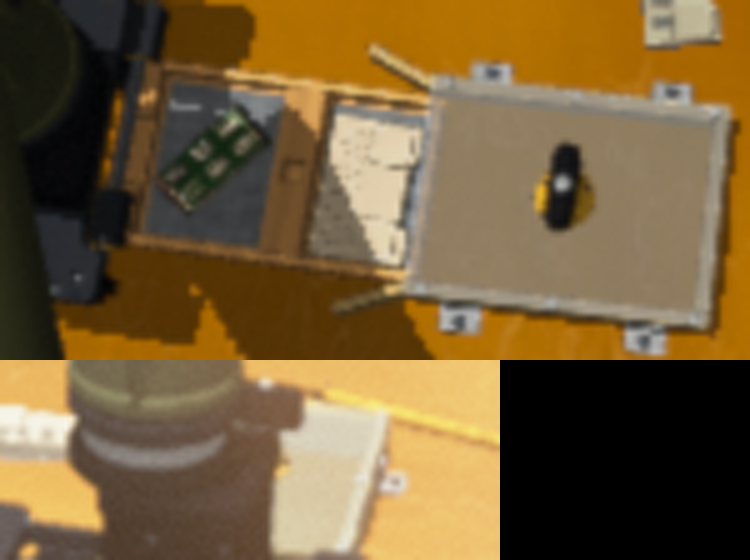

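The tray's nose is at the mouth and nearly centred (edges at 100 and 280 in the crop, walls at about 92 and 285). The tile is in the bay (213,158). I keep pushing, straightening as I go.

Emit:
step_arm(steps=[0.69,-5,0,0,-0.4,0.69,-5,0,0,-0.4,0.69,-5,0,0,-0.3,0.69,-5,0,0,-0.3,0.69,-5,0,0,0,0.69,-5,0,0,0,0.69,-5,0,0,0])

```text
time_s: 20.35
tool_pos: [0.4987, 0.2855, 0.1923]
tool_rot: [-180.0, -0.1, 84.8]
force: [0.3, 6.4, 4.0]
grip_width: 0.0604
grasp_force: 3.0
```

Emit:
step_arm(steps=[0.69,-6,0,0,0,0.69,-6,0,0,0,0.69,-6,0,0,0,0.69,-6,0,0,0,0.69,-6,0,0,0,0.69,-6,0,0,0])

```text
time_s: 21.1
tool_pos: [0.4954, 0.2497, 0.1923]
tool_rot: [-180.0, -0.1, 84.8]
force: [-0.5, 6.0, 4.9]
grip_width: 0.06
grasp_force: 3.1
```

Emit:
step_arm(steps=[0.69,-6,0,0,0,0.69,-6,0,0,0,0.69,-6,0,0,0,0.69,-6,0,0,0,0.69,-6,0,0,0,0.69,-6,0,0,0,0.69,-6,0,0,0,0.69,-6,0,0,0,0.69,-6,0,0,0,0.69,-6,0,0,0,0.69,-6,0,0,0,0.69,-4,0,0,0])

```text
time_s: 22.6
tool_pos: [0.4891, 0.1798, 0.1922]
tool_rot: [-180.0, -0.1, 84.8]
force: [0.4, 6.2, 4.6]
grip_width: 0.0604
grasp_force: 3.2
```

Emit:
step_arm(steps=[0.69,-3,0,0,0,0.69,-3,0,0,0,0.69,-2,0,0,0])

```text
time_s: 22.98
tool_pos: [0.4885, 0.172, 0.1923]
tool_rot: [-180.0, -0.1, 84.8]
force: [0.5, 6.1, 6.4]
grip_width: 0.0595
grasp_force: 3.2
```

Emit:
step_arm(steps=[0.69,-2,0,0,0,0.69,-2,0,0,0,0.69,0,0,0,0])

```text
time_s: 23.35
tool_pos: [0.488, 0.1701, 0.1923]
tool_rot: [180.0, -0.3, 84.9]
force: [0.6, 11.4, 2.0]
grip_width: 0.06
grasp_force: 5.8
```

Emit:
step_arm(steps=[0.69,-2,0,0,0,0.69,-1,0,0,0,0.69,0,0,0,0])

```text
time_s: 23.72
tool_pos: [0.4877, 0.1694, 0.1924]
tool_rot: [179.9, -0.5, 85.0]
force: [2.2, 16.9, -2.3]
grip_width: 0.0597
grasp_force: 8.7
```

Emit:
step_arm(steps=[0.69,-2,0,0,0,0.69,-1,0,0,0,0.69,0,0,0,0])

```text
time_s: 24.1
tool_pos: [0.4875, 0.1687, 0.1928]
tool_rot: [179.9, -0.7, 85.0]
force: [2.5, 22.7, -1.4]
grip_width: 0.06
grasp_force: 11.4
```

Emit:
step_arm(steps=[0.69,8,0,0,0,0.69,20,0,0,0,0.69,0,0,-40,0,0.69,0,0,-50,0,0.69,0,0,-50,0,0.69,0,0,0,0])

```text
time_s: 24.85
tool_pos: [0.4915, 0.189, 0.3351]
tool_rot: [179.7, -0.1, 84.8]
force: [-0.1, 0.6, -1.1]
grip_width: 0.0601
grasp_force: 0.0
```

```bash
python3 -c "
from h import *
go(.4745,.0665,.30,171.8)
d=shot('top','t6');s=shot('side','s6')
r=lambda im,x0,x1,y0,y1,k:cv2.resize(im[y0:y1,x0:x1,::-1],None,fx=k,fy=k,interpolation=cv2.INTER_CUBIC)
cv2.imwrite('pics/c8.png',r(s['image'],300,400,185,265,6))
"
```

```text
t 24.85 tool d [-123.5   -5.8   35.1] roll -87.02
```

View pics/c8.png

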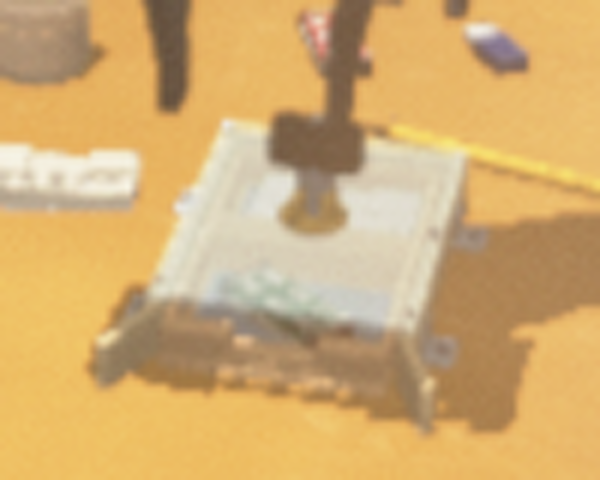

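The tray is home: its rear block sits just outside the mouth (265,345), the tile is under the acrylic (270,300), and the knob is up and turned (315,140). Next I go back to the knob.

Emit:
step_arm(steps=[0.5,-30,-1.5,0,0,0.5,-40,-2,0,0,0.5,-40,-2,0,0,0.5,-13.5,-0.3,0,0,0.5,0,0,0,0])

```text
time_s: 25.58
tool_pos: [0.473, 0.0665, 0.3307]
tool_rot: [-179.9, 0.0, 84.8]
force: [0.2, 0.3, -0.1]
grip_width: 0.044
grasp_force: 0.0
```

Emit:
step_arm(steps=[0.5,0,0,0,-9,0.5,0,0,0,-9,0.5,0,0,0,-9,0.5,0,0,0,-9,0.5,0,0,0,-9,0.5,0,0,0,-9,0.5,0,0,0,-9,0.5,0,0,0,-9,0.5,0,0,0,-9,0.5,0,0,0,-6,0.5,0,0,0,0])

```text
time_s: 26.95
tool_pos: [0.4733, 0.0687, 0.3312]
tool_rot: [-180.0, -0.0, 171.9]
force: [-0.1, 0.1, -0.9]
grip_width: 0.0433
grasp_force: 0.0
```

```bash
python3 -c "
from h import *
go(.4745,.0665,.245,171.8)"
```

```text
t 26.95 tool d [-1.5 -2.  86.2] roll 0.12
```

Emit:
step_arm(steps=[0.5,-1.5,-2,25,0,0.5,0,0,25,0,0.5,0,0,22,0,0.5,0,0,13,0,0.5,0,0,0,0,0.1,0,0,0,0,0.1,0,0,0,0,0.1,0,0,0,0,0.1,0,0,0,0], grip_force=30)

```text
time_s: 28.08
tool_pos: [0.475, 0.0665, 0.2474]
tool_rot: [179.8, 0.1, 171.9]
force: [-0.0, 4.1, -0.8]
grip_width: 0.0137
grasp_force: 30.0
```

Emit:
step_arm(steps=[0.1,0,0,-2,0,0.1,0,0,-1,0,0.1,0,0,0,0])

```text
time_s: 28.45
tool_pos: [0.4748, 0.0667, 0.2498]
tool_rot: [179.8, 0.1, 171.9]
force: [2.8, 4.9, -5.4]
grip_width: 0.0136
grasp_force: 30.0
```

Emit:
step_arm(steps=[0.1,0,0,0,8,0.1,0,0,0,9,0.1,0,0,0,9,0.1,0,0,0,9,0.1,0,0,0,9,0.1,0,0,0,9,0.1,0,0,0,9,0.1,0,0,0,9,0.1,0,0,0,9,0.1,0,0,0,8,0.1,0,0,0,0])

```text
time_s: 29.82
tool_pos: [0.4745, 0.0665, 0.2495]
tool_rot: [180.0, -0.1, 83.9]
force: [1.2, 4.8, -5.0]
grip_width: 0.0138
grasp_force: 30.0
```

Emit:
step_arm(steps=[0.1,0,0,5,0,0.1,0,0,4,0,0.1,0,0,3,0,0.1,0,0,0,0])

```text
time_s: 30.32
tool_pos: [0.4746, 0.0664, 0.2377]
tool_rot: [180.0, -0.1, 83.9]
force: [0.6, 5.6, -3.1]
grip_width: 0.0137
grasp_force: 30.0
```

Emit:
step_arm(steps=[0.5,0,0,0,0,0.5,0,0,0,0,0.5,0,0,0,0,0.5,0,0,-30,0,0.5,0,0,-40,0,0.5,0,0,-50,0,0.5,40,0,-30,0,0.5,50,0,0,0,0.5,50,0,0,0,0.5,50,0,0,0,0.5,0,0,0,0])

```text
time_s: 31.7
tool_pos: [0.4939, 0.2582, 0.387]
tool_rot: [-180.0, 0.0, 84.2]
force: [-0.7, 0.2, 0.1]
grip_width: 0.0434
grasp_force: 0.0
```

```bash
python3 -c "
from h import *
o=env.get_obs();print(o['tool_pos'],o['force'])
d=shot('top','t7');s=shot('side','s7')
r=lambda im,x0,x1,y0,y1,k:cv2.resize(im[y0:y1,x0:x1,::-1],None,fx=k,fy=k,interpolation=cv2.INTER_CUBIC)
cv2.imwrite('pics/c9.png',np.hstack([r(d['image'],265,345,200,280,5),r(s['image'],315,395,190,270,5)]))
"
```

```text
[0.49394957 0.25823037 0.38699166] [-0.73541277  0.19394113  0.14065836]
```

View pics/c9.png

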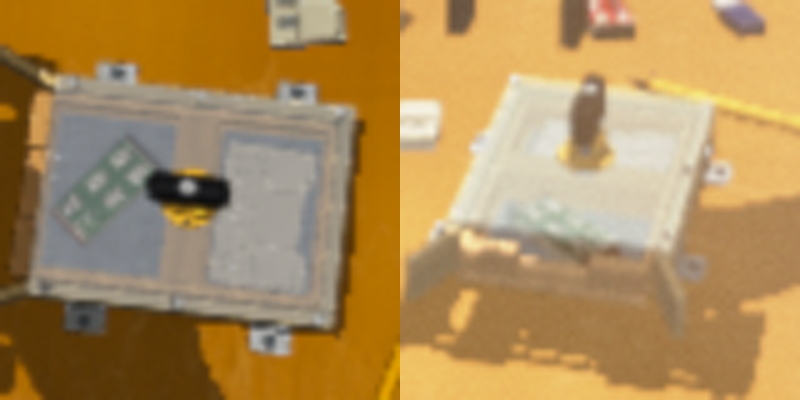

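The knob sits at the same pixels as when it was locked at the start (top about 303,237; side about 353,205), so it is turned back and down. The tile is flat in the bay and the relief is in its own compartment. Handing in.

```bash
python3 -c "
from h import *
a=load('side0')['image'][200:222,345:362].astype(int);b=load('side'[0]+'7')['image'][200:222,345:362].astype(int)
print([int(np.argmin(np.where((x.sum(2)<250).any(1),0,1))) for x in (a,b)])
print(env.sign_off())"
```

```text
[0, 0]
the job is handed in; nothing more can be done
None
```

I handed the job in at about 32 s of the 72 s allowed: the last pictures show the green tile face up in its bay, the tray home in the case, and the knob turned back and down. The sign-off returned no verdict, so I can't confirm the judged result.

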